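Close the medicine tray's partition squarely on the cartons

ROBOT

A 6-joint arm with a two-finger parallel gripper is mounted at the origin on the work surface. World frame = base frame: x ahead of the robot, y to its left, z up, the work surface at z = 0. Lengths are in mm, angles in rad, forces in N, time in s.
With the tool pointing down it reaches from about 325 to 900 mm from the base axis. Payload 6.1 kg.
Tool frame: the origin (TCP) lies midway between the tips of the shut fingers; the grasp point (between the pads) lies 19 mm behind it (bot.grasp_offset is the distance from the TCP to the grasp point, in mm); y points along the fingers, z is the direction in which the jaws open and shut, and the axes are right-handed (so a half turn about y gives the same grasp; the last joint's range is limited). The gripper opens to 87 mm and grips with 3 to 60 N. Pads are 19 mm wide; open, the fingers measure 117 mm over their backs; the gripper's body (75 mm by 190 mm) begins 51 mm behind the grasp point.
Start: joints at [-1.272, 0.22, 1.526, -0, 1.395, -0.126], TCP at [257.579, -569.446, 222.538] pointing down, gripper open.
Joint ranges: [-2.98, 2.98], [-0.91, 2.08], [0.09, 2.57], [-1.24, 4.39], [0.2, 2.65], [-2.68, 2.68]. Speed limits (rad/s): [2.57, 2.57, 3.01, 3.14, 3.14, 3.14].

INTERFACE

Orientations are given as a unit quaternion [x, y, z, w].
In Python, from plant import bot gives the robot as it stands.
- The arm moves only by the tool carry_out, never from a script. Its argument "increments" is a list that holds one entry, the list of rows, each a list of 6 numbers: the shift along the tool's x, y, z in m, then the turn, a rotation vector about the tool's x, y, z in degrees. In form: [[[dx, dy, dz, ax, ay, az], ...]]. A call has exactly 8 rows; each row shifts and turns the pose as measured when the row begins, along the tool's axes as they then stand; what a row does not reach is not made up. A row lasts 1/8 s, in which the tool goes at most 62.5 mm and 10.7 degrees, less where a joint would pass 70% of its speed; a pose out of reach is approached as far as the arm can. A call is refused whole if a number of a shift passes 0.0625 or a number of a turn 10.7, either way. A call with a gripper value outside its range is refused whole. "gripper" is the gripper command: -1 is shut, 1 is fully open, values between are in proportion, set as the call begins (left out, the last holds). The fingers move at their own pace and stop on an object; "squeeze" is the grip in N (left out, the last holds). Time passes only in rows, so rows that do not move let the fingers close, or fill a call up. It gives the time, the measured TCP pose, the force and the opening at its end, in the units of the state.
- bot.get_obs(): the state, without advancing time (a new reading comes with each control period).
- bot.get_image(name): name is "scene" or "top" or "wrist"; returns the picture (480x640x3 uint8, red, green, blue); there is no depth.
- bot.camera_model(name): a dict with "K" (3x3 intrinsics, pixels), "world_to_cam" (4x4, takes a point from world to camera coordinates); the wrist camera has in their place "mount" (4x4, takes a point from camera to tool coordinates, whose origin is the TCP and whose axes are the tool frame's). Camera axes: x right, y down, z forward; pixel columns grow to the right and rows downward; lengths in mm; the calibration is good to about 2 mm. A picture is of the moment at which its call begins: read the wrist's pose just before it. camera_model takes no time and is no camera call.
- bot.finish_job(): hands the job in, once; it reports no verdict.
The state is a dict: "time": time; "joint_positions": joint angles; "qd": joint speeds; "tau": joint torques, N m; "ee_pos": TCP position; "orientation": TCP orientation; "force": force on the tool from outside, world axes, zero at the start; "wrist_torque": the same for the moment, N m; "gripper_width": finger opening in mm.
Only numpy, scipy, OpenCV 4.12 (cv2) and the standard library are available. Lean on these libraries where they do the work, as an engineer would, in place of code of your own. Each camera call takes 0.05 s, during which the arm holds its last target.

TASK

In the travelling medicine tray, wind the yellow partition forward with its two blue knobs until both its ends stand no more than 10 mm from the banded row of cartons (just touching is fine). Do not push the partition itself: turn the knobs alternately, a little at a time, so that the partition is never more than 10 degrees out of square with the cartons, and leave the cartons standing where they are.

Things in the scene. Friction and masses are not known exactly. Their poses are not given: they have to be found in the camera images.
- knob_left_grip (a point): Left (+y side) of two equal blue knobs on grey gear blocks at the tray's near edge, 160 mm apart: a bar 42 mm long, 14 thick, 32 high on a 44 mm disc, turning about a vertical axis. Point: on the axis, 7 mm below the bar's top; x along the bar, z up. Clockwise seen from above moves the partition's left end alone toward the cartons, 24 mm per radian (19 mm per 45 degrees).
- knob_right_grip (a point): The right (-y side) blue knob, the same in every way; clockwise moves the partition's right end alone toward the cartons, 24 mm per radian. Both knobs turn easily (0.05 N m), stay where they are left, start at their end stop with the bar along the tray, and can be turned by 2.8 rad. The black knob on the scale is not part of this.
- partition: Yellow upright plate, 210 mm wide, 14 thick, 56 high, on a skid that slides on the tray floor; 0.2 kg, loose, but two pins on its near side stand in the eyes of two brass racks 160 mm apart, with 1 mm play, so that the racks carry it along. Origin: middle of the plate's underside; x points toward the cartons, y left, z up.
- partition_left (a point): On the partition's far face (7 mm beyond its mid-plane, toward the cartons), 38 mm above its underside, at the left rack, 80 mm left of the middle; x points toward the cartons. At the start this face is 41 to 49 mm from the cartons and parallel to them.
- partition_right (a point): The same at the right rack: on the partition's far face, 38 mm above its underside, 80 mm right of the middle.
- pack_face (a point): Three white medicine cartons (red, blue, orange bands) banded into one loose pack 40 mm deep, 156 wide, 85 high, 0.3 kg, standing on the tray 1 mm before a fixed grey stop plate. Point: middle of its front face (toward the partition), 38 mm above its underside, midway between the rack lines; x points away from the partition, y left, z up.
There are look-alikes about, which are no part of the job. Several things have the shape of the partition; the one meant has the colours described above.

How it is judged:
By the outcome, as a careful person would: the job done as asked, in the order asked, and still so for the second after the job is handed in, with the robot touching nothing.
It also fails if it takes over 69 s, if anything falls off the work surface, if the arm or the gripper's body presses on something with over 40 N, if the wrist force passes 120 N, or if a joint passes its speed limit or range.

## Working session

There is one attempt and no reset: what is moved stays moved. The work goes in short steps, Python scripts to look and compute and a tool call to move; the robot and the scene stay as the last step left them, time stands still between calls to the robot, and variables do not carry over. Pictures are saved under pics/ and viewed, and the job is handed in when it is done.

Besides the shell and the picture viewer there is one more tool, called after "Emit:" in YAML: its name, and indented under it one key for each argument. carry_out: Moves the arm, as the interface text tells. Its arguments: {"type":"object","properties":{"increments":{"type":"array","items":{"type":"array","items":{"type":"array","items":{"type":"number"}}}},"gripper":{"type":"number"},"squeeze":{"type":"number"}},"required":["increments"]}

```bash
mkdir -p pics; ls; python3 - <<'E'
from plant import bot
import cv2,numpy as np
o=bot.get_obs()
for k,v in o.items(): print(k,np.round(v,3))
for n in("scene","top","wrist"):
    cv2.imwrite(f"pics/{n}0.png",bot.get_image(n)[:,:,::-1])
    print(n,{k:np.round(v,3).tolist() for k,v in bot.camera_model(n).items()})
E
```

```text
pics
time 0.0
joint_positions [-1.272  0.221  1.528 -0.     1.395 -0.126]
qd [-0.    -0.001 -0.    -0.    -0.     0.   ]
tau [ 2.0000e-03 -4.9461e+01 -3.8737e+01  7.0000e-02  5.7000e-02 -0.0000e+00]
ee_pos [ 257.398 -568.888  221.484]
orientation [-0.149  0.692 -0.691  0.149]
force [-0.564 -0.33   0.672]
wrist_torque [ 0.04  -0.059 -0.001]
gripper_width 86.795
scene {'K': [[514.732, 0.0, 317.531], [0.0, 514.732, 234.116], [0.0, 0.0, 1.0]], 'world_to_cam': [[0.224, 0.974, -0.019, -153.37], [0.626, -0.158, -0.764, -259.782], [-0.747, 0.159, -0.645, 1206.235], [0.0, 0.0, 0.0, 1.0]]}
top {'K': [[504.165, 0.0, 324.118], [0.0, 504.165, 239.75], [0.0, 0.0, 1.0]], 'world_to_cam': [[-0.025, -1.0, -0.016, 57.076], [-0.988, 0.027, -0.152, 550.128], [0.152, 0.012, -0.988, 909.475], [0.0, 0.0, 0.0, 1.0]]}
wrist {'K': [[431.189, 0.0, 322.152], [0.0, 431.189, 240.876], [0.0, 0.0, 1.0]], 'mount': [[0.0, 0.961, 0.277, -75.422], [0.001, -0.277, 0.961, -163.15], [1.0, 0.0, -0.001, 0.012], [0.0, 0.0, 0.0, 1.0]]}
```

View pics/top0.png

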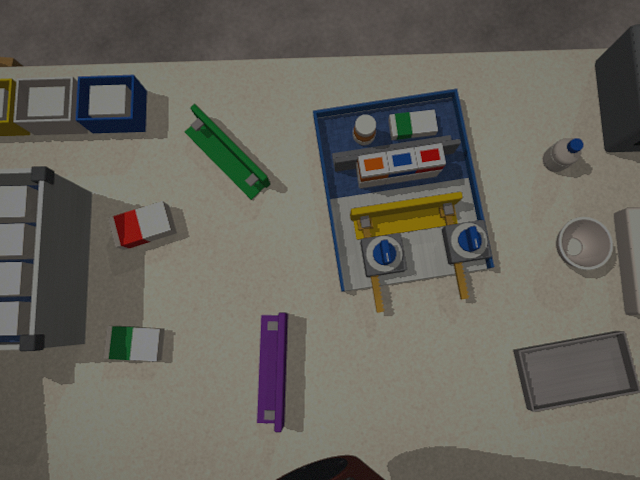

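View pics/scene0.png

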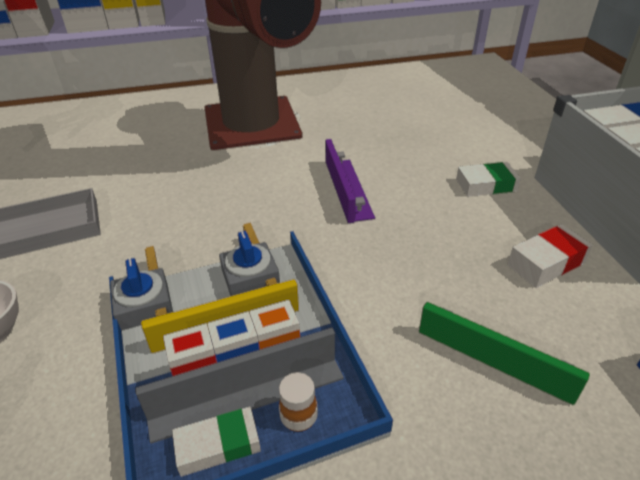

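View pics/wrist0.png

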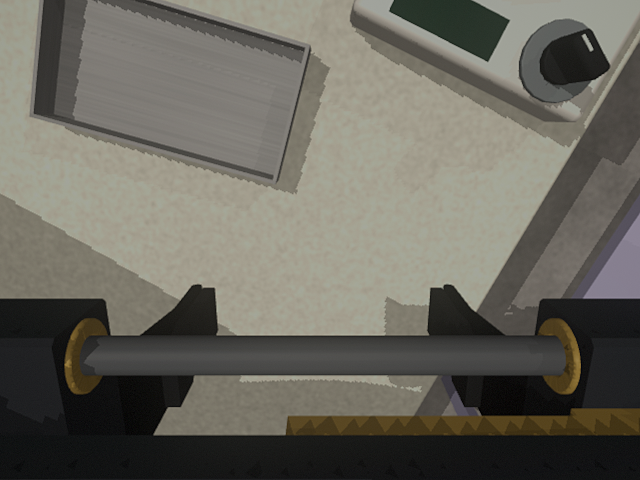

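```bash
python3 - <<'E'
import cv2,numpy as np
a=cv2.imread("pics/top0.png")[80:320,310:500]; b=cv2.imread("pics/scene0.png")[210:390,90:350]
cv2.imwrite("pics/c1.png",cv2.resize(a,None,fx=2.5,fy=2.5,interpolation=cv2.INTER_CUBIC))
cv2.imwrite("pics/c2.png",cv2.resize(b,None,fx=3,fy=3,interpolation=cv2.INTER_CUBIC))
E
```

```text
(no output)
```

View pics/c1.png

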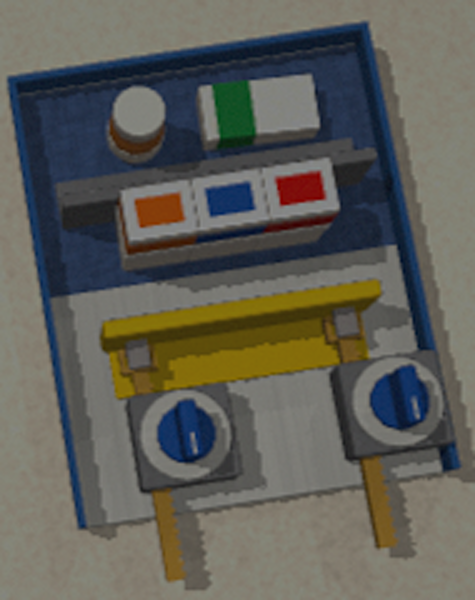

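View pics/c2.png

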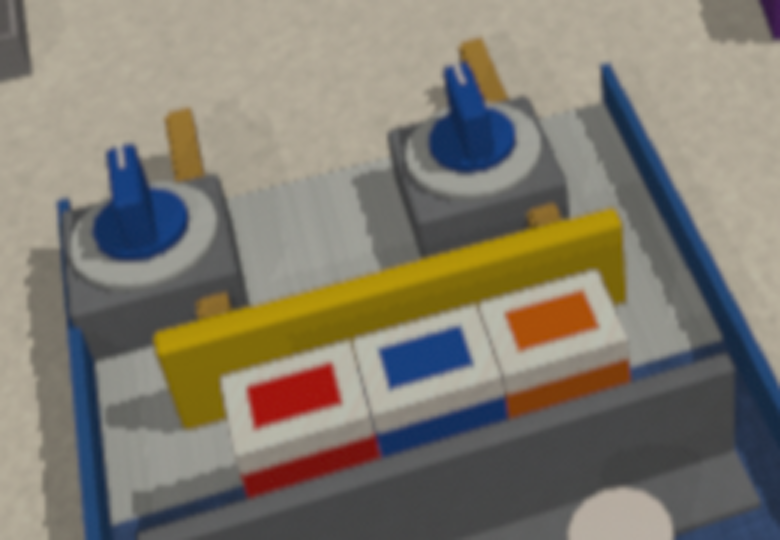

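```bash
cat > h.py <<'E'
import numpy as np
from plant import bot
def P(n):
    m=bot.camera_model(n); return np.array(m["K"]),np.array(m["world_to_cam"])
def ray(n,uv):
    K,T=P(n); d=T[:3,:3].T@np.linalg.inv(K)@np.array([*uv,1.]); return -T[:3,:3].T@T[:3,3],d/np.linalg.norm(d)
def onz(n,uv,z):
    o,d=ray(n,uv); return o+d*(z-o[2])/d[2]
def tri(uv1,uv2,n1="top",n2="scene"):
    o,d=ray(n1,uv1);p,e=ray(n2,uv2)
    s=np.linalg.lstsq(np.c_[d,-e],p-o,rcond=None)[0]; a=o+s[0]*d;b=p+s[1]*e
    return (a+b)/2,np.linalg.norm(a-b)
def proj(n,X):
    K,T=P(n); c=K@(T[:3,:3]@np.array(X)+T[:3,3]); return c[:2]/c[2]
E
python3 - <<'E'
from h import *
c1=lambda x,y:(310+(x+.5)/2.5-.5,80+(y+.5)/2.5-.5)
c2=lambda x,y:(90+(x+.5)/3-.5,210+(y+.5)/3-.5)
S={"discL":(c1(185,433),c2(472,140)),"discR":(c1(400,398),c2(140,225)),
"barL":(c1(188,428),c2(463,82)),"barR":(c1(405,393),c2(123,163)),
"partTL":(c1(104,322),c2(613,212)),"partTR":(c1(379,284),c2(159,337)),
"packNL":(c1(122,188),c2(598,272)),"packNR":(c1(326,158),c2(222,378)),
"trayNL":(c1(82,525),c2(604,66)),"trayNR":(c1(458,467),c2(64,203)) }
R={}
for k,(a,b) in S.items():
    X,e=tri(a,b);R[k]=X;print(k,np.round(X,1),round(e,1))
for a,b in(("discL","discR"),("barL","barR"),("partTL","partTR"),("packNL","packNR")):
    d=R[a]-R[b];print(np.linalg.norm(d),np.degrees(np.arctan2(-d[0],d[1])))
E
```

```text
discL [521.4 -68.   57.6] 2.5
discR [ 543.3 -227.5   58.5] 2.1
barL [520.3 -67.3  94.5] 4.4
barR [ 541.4 -223.5   95.9] 7.2
partTL [603.3 -10.9  73.3] 3.8
partTR [ 627.1 -214.    70.8] 1.2
packNL [687.4 -27.4 126.8] 9.9
packNR [ 706.  -171.9  126.8] 9.4
trayNL [456.7   9.8  37.2] 2.2
trayNR [ 493.1 -272.7   35.5] 0.2
160.9308623050898 7.807725696344833
157.5942049306774 7.703327011575622
204.43861140278182 6.700730418999315
145.68512778543266 7.341503694304402
```

```bash
cat >> h.py <<'E'
from scipy.spatial.transform import Rotation as Ro
def state():
    o=bot.get_obs(); return np.array(o["ee_pos"]),Ro.from_quat(o["orientation"]).as_matrix(),o
def plan(pos,xyaw,n=8):
    """rows to put TCP at pos (world mm), tool y down, tool x at heading xyaw (deg)"""
    p,R,o=state(); c,s=np.cos(np.radians(xyaw)),np.sin(np.radians(xyaw))
    x=np.array([c,s,0]);y=np.array([0,0,-1.]);T=np.c_[x,y,np.cross(x,y)]
    rv=np.degrees(Ro.from_matrix(R.T@T).as_rotvec()); d=R.T@(np.array(pos)-p)/1000
    print("t",round(o["time"],2),"p",np.round(p,1),"xhead",round(np.degrees(np.arctan2(R[1,0],R[0,0])),2),"ydir",np.round(R[:,1],3),"w",round(o["gripper_width"],1),"F",np.round(o["force"],1),"q",np.round(o["joint_positions"],2))
    print("total shift m",np.round(d,4),"turn",np.round(rv,2)," per row/%d"%n,np.round(d/n,4),np.round(rv/n,2))
E
python3 - <<'E'
from h import *
plan((543,-227,160),7.5)
E
```

```text
t 0.15 p [ 257.4 -569.   221.7] xhead -155.66 ydir [-0.     0.001 -1.   ] w 87.2 F [ 0.4 -0.8 -0.3] q [-1.27  0.22  1.53 -0.    1.39 -0.13]
total shift m [-0.4011  0.062  -0.1938] turn [ 1.0000e-02 -1.6316e+02 -1.2000e-01]  per row/8 [-0.0501  0.0078 -0.0242] [ 0.000e+00 -2.039e+01 -2.000e-02]
```

```bash
cat >> h.py <<'E'
def rows(pos,xyaw,n=8,dirn=0):
    """n equal world steps from here to pos/yaw; tool-frame rows with the turning taken in"""
    p,R,o=state(); plan(pos,xyaw,n); h=np.degrees(np.arctan2(R[1,0],R[0,0]))
    t=(xyaw-h+180)%360-180
    d=(np.array(pos)-p)/n
    for i in range(n):
        Q=Ro.from_euler('z',t*i/n,degrees=True).as_matrix()@R
        print(np.round(Q.T@d/1000,4).tolist(),round(-t/n,2))
E
python3 - <<'E'
from h import *
rows((543,-227,190),7.5,16)
E
```

```text
t 0.15 p [ 257.4 -569.   221.7] xhead -155.66 ydir [-0.     0.001 -1.   ] w 87.2 F [ 0.4 -0.8 -0.3] q [-1.27  0.22  1.53 -0.    1.39 -0.13]
total shift m [-0.4011  0.032  -0.1938] turn [ 1.0000e-02 -1.6316e+02 -1.2000e-01]  per row/16 [-0.0251  0.002  -0.0121] [ 0.00e+00 -1.02e+01 -1.00e-02]
[-0.0251, 0.002, -0.0121] -10.2
[-0.0268, 0.002, -0.0075] -10.2
[-0.0277, 0.002, -0.0026] -10.2
[-0.0277, 0.002, 0.0023] -10.2
[-0.0269, 0.002, 0.0072] -10.2
[-0.0252, 0.002, 0.0119] -10.2
[-0.0227, 0.002, 0.0161] -10.2
[-0.0195, 0.002, 0.0199] -10.2
[-0.0157, 0.0019, 0.023] -10.2
[-0.0113, 0.0019, 0.0254] -10.2
[-0.0067, 0.0019, 0.027] -10.2
[-0.0018, 0.0019, 0.0278] -10.2
[0.0032, 0.0019, 0.0277] -10.2
[0.008, 0.0019, 0.0267] -10.2
[0.0126, 0.0019, 0.0248] -10.2
[0.0168, 0.0019, 0.0222] -10.2
```

Emit:
carry_out:
  increments:
    - [[-0.025, 0.002, -0.012, 0, -10.5, 0], [-0.027, 0.002, -0.0075, 0, -10.5, 0], [-0.028, 0.002, -0.0026, 0, -10.5, 0], [-0.028, 0.002, 0.0023, 0, -10.5, 0], [-0.027, 0.002, 0.0072, 0, -10.5, 0], [-0.025, 0.002, 0.012, 0, -10.5, 0], [-0.023, 0.002, 0.016, 0, -10.5, 0], [-0.02, 0.002, 0.02, 0, -10.5, 0]]
  gripper: 0.1
  squeeze: 25

```text
time: 1.15
ee_pos: [396.3, -386.7, 202.3]
orientation: [-0.579, 0.406, -0.402, 0.581]
force: [0.1, 0.3, 0.4]
gripper_width: 47.6
```

```bash
python3 - <<'E'
from h import *
rows((543,-227,190),7.5,8)
E
```

```text
t 1.15 p [ 396.3 -386.7  202.3] xhead -69.75 ydir [-0.003  0.006 -1.   ] w 47.6 F [0.1 0.3 0.4] q [-0.92  0.07  1.73  0.    1.35 -1.27]
total shift m [-0.099   0.0128  0.1929] turn [ -0.21 -77.25  -0.34]  per row/8 [-0.0124  0.0016  0.0241] [-0.03 -9.66 -0.04]
[-0.0124, 0.0016, 0.0241] -9.66
[-0.0082, 0.0016, 0.0258] -9.66
[-0.0037, 0.0015, 0.0269] -9.66
[0.0008, 0.0015, 0.0271] -9.66
[0.0054, 0.0015, 0.0266] -9.66
[0.0098, 0.0015, 0.0253] -9.66
[0.0139, 0.0014, 0.0233] -9.66
[0.0176, 0.0014, 0.0206] -9.66
```

Emit:
carry_out:
  increments:
    - [[-0.0124, 0.0016, 0.0241, 0, -9.7, 0], [-0.0082, 0.0016, 0.0258, 0, -9.7, 0], [-0.0037, 0.0015, 0.0269, 0, -9.7, 0], [0.0008, 0.0015, 0.0271, 0, -9.7, 0], [0.0054, 0.0015, 0.0266, 0, -9.7, 0], [0.0098, 0.0015, 0.0253, 0, -9.7, 0], [0.0139, 0.0014, 0.0233, 0, -9.7, 0], [0.0176, 0.0014, 0.0206, 0, -9.7, 0]]

```text
time: 2.15
ee_pos: [542.2, -216.2, 187.7]
orientation: [-0.701, -0.063, 0.067, 0.707]
force: [0.3, 0.6, 0.3]
gripper_width: 47.6
```

```bash
python3 - <<'E'
from h import *
import cv2
plan((543,-227,150),7.5,8)
cv2.imwrite("pics/wrist1.png",bot.get_image("wrist")[:,:,::-1])
E
```

```text
t 2.15 p [ 542.2 -216.2  187.7] xhead 10.5 ydir [-0.007  0.009 -1.   ] w 47.6 F [0.3 0.6 0.3] q [-0.52  0.16  1.67  0.    1.33 -2.27]
total shift m [-0.001   0.0376 -0.0111] turn [-0.55  3.   -0.29]  per row/8 [-0.0001  0.0047 -0.0014] [-0.07  0.38 -0.04]
```

View pics/wrist1.png

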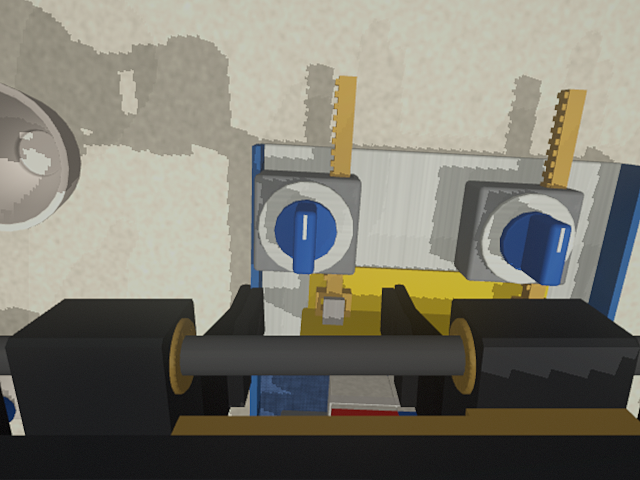

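```bash
python3 - <<'E'
import cv2
a=cv2.imread("pics/wrist1.png")[170:310,250:590]
cv2.imwrite("pics/c3.png",cv2.resize(a,None,fx=2.3,fy=2.3,interpolation=cv2.INTER_CUBIC))
E
```

```text
(no output)
```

View pics/c3.png

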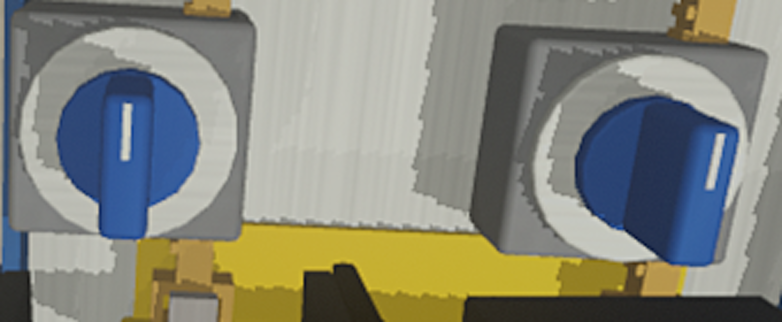

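```bash
cat >> h.py <<'E'
def wray(uv,p,R):
    m=bot.camera_model("wrist");K=np.array(m["K"]);M=np.array(m["mount"])
    d=R@M[:3,:3]@np.linalg.inv(K)@np.array([*uv,1.]); return p+R@M[:3,3],d/np.linalg.norm(d)
def wz(uv,z,p,R):
    o,d=wray(uv,p,R); return o+d*(z-o[2])/d[2]
E
python3 - <<'E'
from h import *
p,R,o=state()
c=lambda x,y:(250+(x+.5)/2.3-.5,170+(y+.5)/2.3-.5)
for z in(86,92,98):
    r=[wz(c(*q),z,p,R)[:2] for q in((125,165),(703,194))]; ends=[wz(c(*q),z,p,R)[:2] for q in((128,93),(121,237),(716,125),(691,263))]
    print(z,np.round(r,1).tolist(),np.linalg.norm(r[0]-r[1]),"len",np.linalg.norm(ends[0]-ends[1]),np.linalg.norm(ends[2]-ends[3]),[np.degrees(np.arctan2(*(a)[::-1])) for a in(ends[1]-ends[0],ends[3]-ends[2],r[1]-r[0])])
for z in(56,60,64): print(z,wz(c(128,138),z,p,R))
E
```

```text
86 [[545.5, -223.8], [523.3, -62.2]] 163.10993997733073 len 41.663767785771256 40.84641260238103 [np.float64(7.656874469048881), np.float64(9.570566831447923), np.float64(97.8095899192269)]
92 [[543.8, -224.0], [522.1, -66.0]] 159.41538384299196 len 40.72005381669015 39.92121230945695 [np.float64(7.656874469048913), np.float64(9.570566831447936), np.float64(97.80958991922687)]
98 [[542.0, -224.1], [520.9, -69.8]] 155.72082770865327 len 39.77633984760915 38.996012016532866 [np.float64(7.656874469048883), np.float64(9.570566831447906), np.float64(97.80958991922687)]
56 [ 545.42750821 -223.75845072   56.        ]
60 [ 544.39917774 -223.84345643   60.        ]
64 [ 543.37084726 -223.92846213   64.        ]
```

```bash
python3 - <<'E'
from h import *
rows((544,-224,66),7.7,6)
E
```

```text
t 2.2 p [ 543.8 -213.6  187.5] xhead 11.0 ydir [-0.005  0.011 -1.   ] w 47.8 F [0.3 2.2 0.4] q [-0.51  0.16  1.67  0.01  1.33 -2.28]
total shift m [-0.0014  0.1214 -0.0117] turn [-0.65  3.3  -0.2 ]  per row/6 [-0.0002  0.0202 -0.0019] [-0.11  0.55 -0.03]
[-0.0002, 0.0202, -0.0019] 0.55
[-0.0002, 0.0202, -0.0019] 0.55
[-0.0002, 0.0202, -0.0019] 0.55
[-0.0002, 0.0202, -0.002] 0.55
[-0.0002, 0.0202, -0.002] 0.55
[-0.0001, 0.0202, -0.002] 0.55
```

```bash
python3 - <<'E'
from h import *
R=Ro.from_quat([-0.701,-0.063,0.067,0.707]).as_matrix();p=np.array([542.2,-216.2,187.7])
c=lambda x,y:(250+(x+.5)/2.3-.5,170+(y+.5)/2.3-.5)
for z in(88,91,94):
    r=[wz(c(*q),z,p,R)[:2] for q in((125,165),(703,194))];d=r[1]-r[0];print(z,np.round(r,1).tolist(),np.linalg.norm(d),np.degrees(np.arctan2(-d[0],d[1])))
rows((542.8,-226.8,66),7.5,6)
E
```

```text
88 [[543.2, -226.8], [522.4, -66.3]] 161.76482471573956 7.400579136571809
91 [[542.3, -226.8], [521.7, -68.2]] 159.92107922302446 7.400579136571817
94 [[541.5, -226.9], [521.1, -70.1]] 158.07733373030933 7.400579136571825
t 2.2 p [ 543.8 -213.6  187.5] xhead 11.0 ydir [-0.005  0.011 -1.   ] w 47.8 F [0.3 2.2 0.4] q [-0.51  0.16  1.67  0.01  1.33 -2.28]
total shift m [-0.0031  0.1214 -0.0142] turn [-0.65  3.5  -0.2 ]  per row/6 [-0.0005  0.0202 -0.0024] [-0.11  0.58 -0.03]
[-0.0005, 0.0202, -0.0024] 0.58
[-0.0005, 0.0202, -0.0024] 0.58
[-0.0005, 0.0202, -0.0024] 0.58
[-0.0005, 0.0202, -0.0024] 0.58
[-0.0004, 0.0202, -0.0024] 0.58
[-0.0004, 0.0202, -0.0024] 0.58
```

Emit:
carry_out:
  increments:
    - [[-0.003, 0.01, -0.012, -0.6, 3.5, -0.2], [0, 0.02, -0.002, 0, 0, 0], [0, 0.02, 0, 0, 0, 0], [0, 0.02, 0, 0, 0, 0], [0, 0.01, 0, 0, 0, 0], [0, 0, 0, 0, 0, 0], [0, 0, 0, 0, 0, 0], [0, 0, 0, 0, 0, 0]]

```text
time: 3.2
ee_pos: [541.8, -226.8, 101.5]
orientation: [-0.704, -0.045, 0.047, 0.707]
force: [-0.4, -0.5, 0.8]
gripper_width: 47.9
```

```bash
python3 - <<'E'
from h import *
import cv2
rows((542.5,-226.8,66),7.4,4)
cv2.imwrite("pics/wrist2.png",bot.get_image("wrist")[:,:,::-1])
E
```

```text
t 3.2 p [ 541.8 -226.8  101.5] xhead 7.47 ydir [-0.003  0.003 -1.   ] w 47.9 F [-0.4 -0.5  0.8] q [-0.53  0.25  1.73  0.    1.17 -2.23]
total shift m [ 0.0008  0.0355 -0.0002] turn [-0.21  0.07 -0.16]  per row/4 [ 0.0002  0.0089 -0.    ] [-0.05  0.02 -0.04]
[0.0002, 0.0089, -0.0] 0.02
[0.0002, 0.0089, -0.0] 0.02
[0.0002, 0.0089, -0.0] 0.02
[0.0002, 0.0089, -0.0] 0.02
```

View pics/wrist2.png

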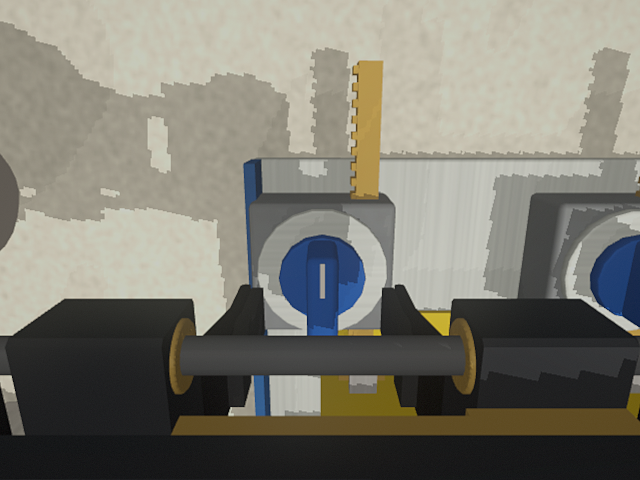

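The right knob's bar is centred between the fingers (column 322), so I descend and grip it.

Emit:
carry_out:
  increments:
    - [[0.001, 0.012, 0, -0.2, 0, -0.2], [0, 0.012, 0, 0, 0, 0], [0, 0.009, 0, 0, 0, 0], [0, 0.002, 0, 0, 0, 0], [0, 0, 0, 0, 0, 0], [0, 0, 0, 0, 0, 0], [0, 0, 0, 0, 0, 0], [0, 0, 0, 0, 0, 0]]

```text
time: 4.25
ee_pos: [543.6, -227.0, 65.1]
orientation: [0.706, 0.047, -0.045, -0.705]
force: [-0.2, -0.3, 0.0]
gripper_width: 48.1
```

Emit:
carry_out:
  increments:
    - [[0, 0, 0, 0, 0, 0], [0, 0, 0, 0, 0, 0], [0, 0, 0, 0, 0, 0], [0, 0, 0, 0, 0, 0], [0, 0, 0, 0, 0, 0], [0, 0, 0, 0, 0, 0], [0, 0, 0, 0, 0, 0], [0, 0, 0, 0, 0, 0]]
  gripper: -1
  squeeze: 20

```text
time: 5.25
ee_pos: [543.8, -226.6, 65.5]
orientation: [0.706, 0.047, -0.045, -0.705]
force: [-0.3, 2.1, -0.1]
gripper_width: 13.9
```

```bash
python3 - <<'E'
from h import *
plan((542.5,-226.8,66),7.4,4)
E
```

```text
t 5.25 p [ 543.8 -226.6   65.5] xhead 7.48 ydir [ 0.003 -0.001 -1.   ] w 13.9 F [-0.3  2.1 -0.1] q [-0.53  0.29  1.75  0.    1.09 -2.23]
total shift m [-0.0013 -0.0005  0.    ] turn [0.06 0.08 0.16]  per row/4 [-0.0003 -0.0001  0.    ] [0.01 0.02 0.04]
```

Emit:
carry_out:
  increments:
    - [[-0.001, 0, 0, 0, 8, 0], [0, 0, 0, 0, 8, 0], [0, 0, 0, 0, 8, 0], [0, 0, 0, 0, 8, 0], [0, 0, 0, 0, 7, 0], [0, 0, 0, 0, 0, 0], [0, 0, 0, 0, 0, 0], [0, 0, 0, 0, 0, 0]]

```text
time: 6.25
ee_pos: [543.8, -226.5, 65.5]
orientation: [-0.679, 0.196, -0.199, 0.679]
force: [-0.4, 1.0, 1.3]
gripper_width: 13.8
```

```bash
python3 - <<'E'
from h import *
import cv2
plan((542.5,-226.8,66),-32.5,4)
for n in("top","wrist"):cv2.imwrite(f"pics/{n}3.png",bot.get_image(n)[:,:,::-1])
a=cv2.imread("pics/top3.png")[80:320,310:500];b=cv2.imread("pics/wrist3.png")
a=cv2.resize(a,(475,600),interpolation=cv2.INTER_CUBIC);b=cv2.resize(b,(320,240));c=np.zeros((600,795,3),np.uint8);c[:,:475]=a;c[:240,475:]=b
cv2.imwrite("pics/m3.png",c)
E
```

```text
t 6.25 p [ 543.8 -226.5   65.5] xhead -32.41 ydir [ 0.005 -0.001 -1.   ] w 13.8 F [-0.4  1.   1.3] q [-0.53  0.29  1.75  0.    1.09 -1.54]
total shift m [-0.0009 -0.0005 -0.001 ] turn [-0.11  0.09  0.26]  per row/4 [-0.0002 -0.0001 -0.0002] [-0.03  0.02  0.06]
```

View pics/m3.png

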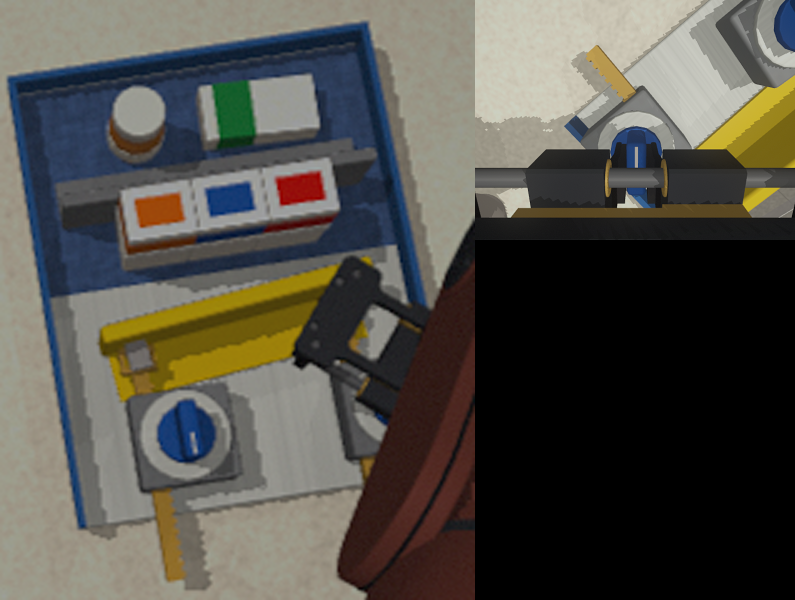

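Emit:
carry_out:
  increments:
    - [[0, 0, 0, 0, 0, 0], [0, 0, 0, 0, 0, 0], [0, 0, 0, 0, 0, 0], [0, -0.01, 0, 0, 0, 0], [0, -0.015, 0, 0, 0, 0], [0, -0.015, 0, 0, -5, 0], [0, -0.005, 0, 0, -10, 0], [0, 0, 0, 0, -10, 0]]
  gripper: 0.1

```text
time: 7.35
ee_pos: [545.0, -227.9, 117.1]
orientation: [0.707, -0.038, 0.044, -0.705]
force: [-0.5, -0.3, 0.1]
gripper_width: 48.2
```

```bash
python3 - <<'E'
from h import *
rows((522.5,-67.8,106),7.4,6)
E
```

```text
t 7.35 p [ 545.  -227.9  117.1] xhead -6.67 ydir [ 0.009 -0.004 -1.   ] w 48.2 F [-0.5 -0.3  0.1] q [-0.53  0.23  1.72  0.    1.18 -1.98]
total shift m [-0.0411  0.0102  0.1564] turn [  0.23 -14.07   0.51]  per row/6 [-0.0068  0.0017  0.0261] [ 0.04 -2.35  0.08]
[-0.0068, 0.0017, 0.0261] -2.35
[-0.0058, 0.0017, 0.0263] -2.35
[-0.0047, 0.0017, 0.0265] -2.35
[-0.0036, 0.0017, 0.0267] -2.35
[-0.0025, 0.0017, 0.0268] -2.35
[-0.0014, 0.0018, 0.0269] -2.35
```

Emit:
carry_out:
  increments:
    - [[-0.0068, 0.0017, 0.0261, 0, -2.4, 0.2], [-0.0058, 0.0017, 0.0263, 0.1, -2.4, 0.2], [-0.0047, 0.0017, 0.0265, 0.1, -2.4, 0.1], [-0.0036, 0.0017, 0.0267, 0, -2.4, 0], [-0.0025, 0.0017, 0.0268, 0, -2.4, 0], [-0.0014, 0.0018, 0.0269, 0, -2.4, 0], [0, 0, 0, 0, 0, 0], [0, 0, 0, 0, 0, 0]]

```text
time: 8.35
ee_pos: [522.5, -61.1, 113.3]
orientation: [0.707, 0.056, -0.05, -0.704]
force: [-0.8, -0.8, 0.7]
gripper_width: 48.0
```

```bash
python3 - <<'E'
from h import *
import cv2
rows((522.5,-67.8,66),7.4,4)
cv2.imwrite("pics/wrist4.png",bot.get_image("wrist")[:,:,::-1])
E
```

```text
t 8.35 p [522.5 -61.1 113.3] xhead 8.58 ydir [ 0.009 -0.004 -1.   ] w 48.0 F [-0.8 -0.8  0.7] q [-0.27  0.09  1.89 -0.    1.15 -1.99]
total shift m [-0.0014  0.0473 -0.0064] turn [0.28 1.18 0.47]  per row/4 [-0.0004  0.0118 -0.0016] [0.07 0.3  0.12]
[-0.0004, 0.0118, -0.0016] 0.3
[-0.0003, 0.0118, -0.0016] 0.3
[-0.0003, 0.0118, -0.0016] 0.3
[-0.0003, 0.0118, -0.0016] 0.3
```

View pics/wrist4.png

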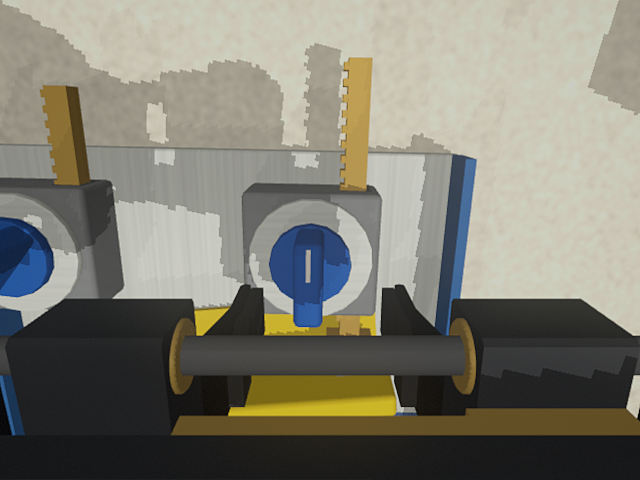

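Emit:
carry_out:
  increments:
    - [[-0.001, 0.008, -0.0064, 0.3, 1.2, 0.5], [0, 0.012, 0, 0, 0, 0], [0, 0.012, 0, 0, 0, 0], [0, 0.012, 0, 0, 0, 0], [0, 0.003, 0, 0, 0, 0], [0, 0, 0, 0, 0, 0], [0, 0, 0, 0, 0, 0], [0, 0, 0, 0, 0, 0]]

```text
time: 9.4
ee_pos: [522.1, -70.1, 62.2]
orientation: [-0.705, -0.043, 0.045, 0.706]
force: [-0.2, 0.4, 0.2]
gripper_width: 47.7
```

```bash
python3 - <<'E'
from h import *
plan((522.5,-67.8,66),7.4,4)
E
```

```text
t 9.4 p [522.1 -70.1  62.2] xhead 7.08 ydir [-0.003  0.001 -1.   ] w 47.7 F [-0.2  0.4  0.2] q [-0.28  0.17  1.91  0.    1.07 -1.98]
total shift m [ 0.0006 -0.0038  0.0023] turn [-0.07 -0.32 -0.15]  per row/4 [ 0.0002 -0.001   0.0006] [-0.02 -0.08 -0.04]
```

Emit:
carry_out:
  increments:
    - [[0.0005, -0.003, 0.0015, 0, -0.3, 0], [0, 0, 0, 0, 0, 0], [0, 0, 0, 0, 0, 0], [0, 0, 0, 0, 0, 0], [0, 0, 0, 0, 0, 0], [0, 0, 0, 0, 0, 0], [0, 0, 0, 0, 0, 0], [0, 0, 0, 0, 0, 0]]
  gripper: -1

```text
time: 10.4
ee_pos: [523.2, -68.0, 66.5]
orientation: [-0.705, -0.045, 0.046, 0.706]
force: [0.0, 2.1, 0.9]
gripper_width: 13.9
```

```bash
python3 - <<'E'
from h import *
plan((522.5,-67.8,66),-62.5,8)
E
```

```text
t 10.4 p [523.2 -68.   66.5] xhead 7.42 ydir [-0.001  0.001 -1.   ] w 13.9 F [0.  2.1 0.9] q [-0.28  0.16  1.91  0.    1.07 -1.98]
total shift m [-0.0007  0.0005  0.0003] turn [-3.000e-02  6.992e+01 -9.000e-02]  per row/8 [-0.0001  0.0001  0.    ] [-0.    8.74 -0.01]
```

Emit:
carry_out:
  increments:
    - [[0, 0, 0, 0, 10, 0], [0, 0, 0, 0, 10, 0], [0, 0, 0, 0, 10, 0], [0, 0, 0, 0, 10, 0], [0, 0, 0, 0, 10, 0], [0, 0, 0, 0, 10, 0], [0, 0, 0, 0, 10, 0], [0, 0, 0, 0, 0, 0]]

```text
time: 11.4
ee_pos: [523.3, -67.8, 66.5]
orientation: [-0.597, 0.379, -0.378, 0.598]
force: [0.1, 1.8, 1.5]
gripper_width: 13.6
```

```bash
python3 - <<'E'
from h import *
plan((522.5,-67.8,66),-62.5,8)
E
```

```text
t 11.4 p [523.3 -67.8  66.5] xhead -64.7 ydir [-0.001  0.001 -1.   ] w 13.6 F [0.1 1.8 1.5] q [-0.28  0.16  1.91  0.    1.07 -0.72]
total shift m [-0.0003  0.0005 -0.0007] turn [ 0.02 -2.2  -0.1 ]  per row/8 [-0.      0.0001 -0.0001] [ 0.   -0.27 -0.01]
```

Emit:
carry_out:
  increments:
    - [[0, 0, 0, 0, 0, 0], [0, 0, 0, 0, 0, 0], [0, 0, 0, 0, 0, 0], [0, -0.01, 0, 0, 0, 0], [0, -0.015, 0, 0, 0, 0], [0, -0.015, 0, 0, -5, 0], [0, 0, 0, 0, -10, 0], [0, 0, 0, 0, -10, 0]]
  gripper: 0.1

```text
time: 12.4
ee_pos: [524.9, -69.1, 112.6]
orientation: [0.668, -0.232, 0.234, -0.668]
force: [0.2, 0.3, 0.2]
gripper_width: 47.9
```

```bash
python3 - <<'E'
from h import *
rows((543.8,-226.6,106),-32.5,6)
E
```

```text
t 12.4 p [524.9 -69.1 112.6] xhead -38.51 ydir [ 0.003 -0.001 -1.   ] w 47.9 F [0.2 0.3 0.2] q [-0.28  0.1   1.88 -0.    1.16 -1.18]
total shift m [ 0.1128  0.0068 -0.1115] turn [-0.05 -6.01  0.17]  per row/6 [ 0.0188  0.0011 -0.0186] [-0.01 -1.    0.03]
[0.0188, 0.0011, -0.0186] -1.0
[0.0185, 0.0011, -0.0189] -1.0
[0.0181, 0.0011, -0.0192] -1.0
[0.0178, 0.0011, -0.0195] -1.0
[0.0175, 0.0011, -0.0198] -1.0
[0.0171, 0.0011, -0.0202] -1.0
```

Emit:
carry_out:
  increments:
    - [[0.019, 0.001, -0.0186, 0, 0, 0], [0.0185, 0.001, -0.019, 0, 0, 0], [0.018, 0.001, -0.019, 0, 0, 0], [0.018, 0.001, -0.0195, 0, 0, 0], [0.0175, 0.001, -0.02, 0, 0, 0], [0.012, 0.001, -0.014, 0, 0, 0], [0, 0, 0, 0, 0, 0], [0, 0, 0, 0, 0, 0]]

```text
time: 13.4
ee_pos: [541.7, -224.2, 117.2]
orientation: [0.668, -0.226, 0.236, -0.668]
force: [-0.4, -0.0, 0.3]
gripper_width: 47.8
```

```bash
python3 - <<'E'
from h import *
import cv2
rows((543.8,-226.6,66),-32.5,6)
cv2.imwrite("pics/wrist5.png",bot.get_image("wrist")[:,:,::-1])
E
```

```text
t 13.4 p [ 541.7 -224.2  117.2] xhead -38.2 ydir [ 0.013 -0.005 -1.   ] w 47.8 F [-0.4 -0.   0.3] q [-0.53  0.21  1.74  0.    1.17 -1.43]
total shift m [ 0.0024  0.0512 -0.0008] turn [-0.21 -5.69  0.8 ]  per row/6 [ 0.0004  0.0085 -0.0001] [-0.04 -0.95  0.13]
[0.0004, 0.0085, -0.0001] -0.95
[0.0004, 0.0085, -0.0001] -0.95
[0.0004, 0.0085, -0.0001] -0.95
[0.0004, 0.0085, -0.0002] -0.95
[0.0004, 0.0085, -0.0002] -0.95
[0.0004, 0.0085, -0.0002] -0.95
```

View pics/wrist5.png

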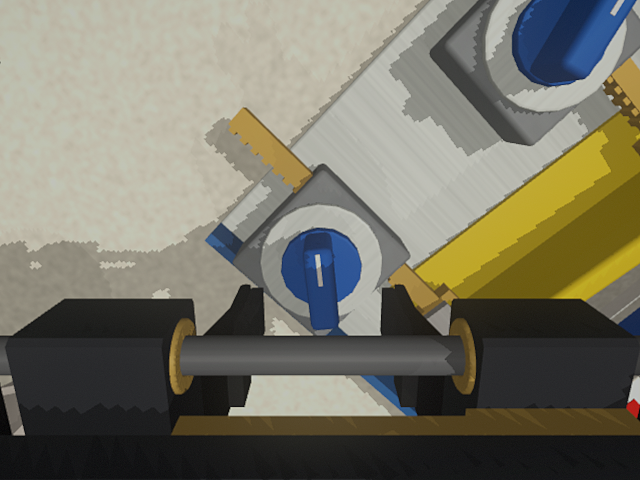

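Emit:
carry_out:
  increments:
    - [[0.002, 0.006, -0.0005, -0.2, -5.7, 0.8], [0, 0.014, 0, 0, 0, 0], [0, 0.014, 0, 0, 0, 0], [0, 0.011, 0, 0, 0, 0], [0, 0.004, 0, 0, 0, 0], [0, 0, 0, 0, 0, 0], [0, 0, 0, 0, 0, 0], [0, 0, 0, 0, 0, 0]]

```text
time: 14.45
ee_pos: [542.8, -222.5, 65.0]
orientation: [-0.679, 0.198, -0.197, 0.679]
force: [0.1, 0.7, 0.3]
gripper_width: 47.6
```

```bash
python3 - <<'E'
from h import *
plan((543.8,-226.6,66),-32.5,6)
E
```

```text
t 14.45 p [ 542.8 -222.5   65. ] xhead -32.44 ydir [-0.001  0.001 -1.   ] w 47.6 F [0.1 0.7 0.3] q [-0.52  0.29  1.75  0.    1.1  -1.53]
total shift m [ 0.0031 -0.001  -0.0029] turn [-0.04  0.06 -0.08]  per row/6 [ 0.0005 -0.0002 -0.0005] [-0.01  0.01 -0.01]
```

Emit:
carry_out:
  increments:
    - [[0.003, -0.001, -0.003, 0, 0, 0], [0, 0, 0, 0, 0, 0], [0, 0, 0, 0, 0, 0], [0, 0, 0, 0, 0, 0], [0, 0, 0, 0, 0, 0], [0, 0, 0, 0, 0, 0], [0, 0, 0, 0, 0, 0], [0, 0, 0, 0, 0, 0]]
  gripper: -1

```text
time: 15.45
ee_pos: [544.6, -227.0, 67.1]
orientation: [-0.679, 0.197, -0.198, 0.679]
force: [0.1, 0.7, 0.4]
gripper_width: 13.9
```

Emit:
carry_out:
  increments:
    - [[0, 0, 0, 0, 10, 0], [0, 0, 0, 0, 10, 0], [0, 0, 0, 0, 10, 0], [0, 0, 0, 0, 10, 0], [0, 0, 0, 0, 8, 0], [0, 0, 0, 0, 0, 0], [0, 0, 0, 0, 0, 0], [0, 0, 0, 0, 0, 0]]

```text
time: 16.45
ee_pos: [544.1, -227.4, 67.1]
orientation: [-0.535, 0.462, -0.462, 0.535]
force: [0.2, 0.7, -0.7]
gripper_width: 13.9
```

```bash
python3 - <<'E'
from h import *
plan((543.8,-226.6,66),-83,6)
import cv2
cv2.imwrite("pics/scene6.png",bot.get_image("scene")[:,:,::-1])
b=cv2.imread("pics/scene6.png")[210:390,90:350]
cv2.imwrite("pics/c6.png",cv2.resize(b,None,fx=3,fy=3,interpolation=cv2.INTER_CUBIC))
E
```

```text
t 16.45 p [ 544.1 -227.4   67.1] xhead -81.59 ydir [-0.  0. -1.] w 13.9 F [ 0.2  0.7 -0.7] q [-0.53  0.3   1.75  0.    1.1  -0.68]
total shift m [-0.0008  0.0011 -0.0002] turn [ 0.    1.41 -0.01]  per row/6 [-0.0001  0.0002 -0.    ] [ 0.    0.23 -0.  ]
```

View pics/c6.png

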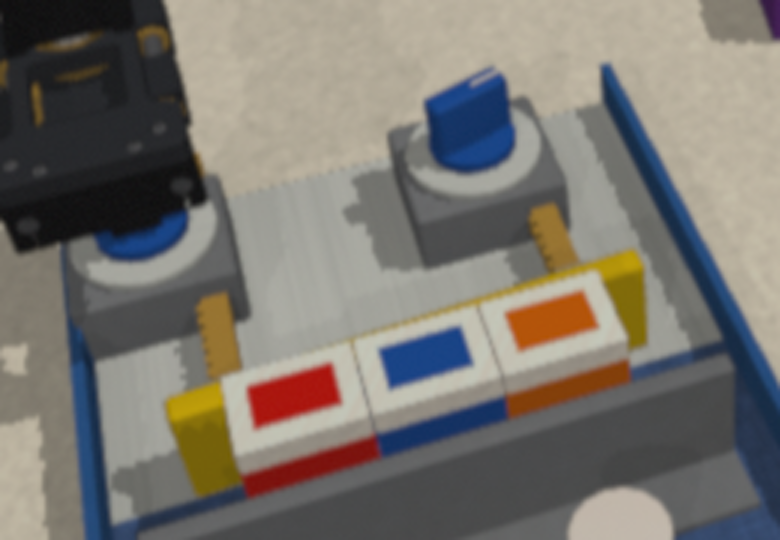

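```bash
python3 - <<'E'
import cv2,numpy as np
a=cv2.imread("pics/top0.png")[135:235,350:470]; b=cv2.imread("pics/scene0.png")[270:380,130:310]
a=cv2.resize(a,None,fx=6,fy=6,interpolation=cv2.INTER_CUBIC);b=cv2.resize(b,None,fx=4.4,fy=4.4,interpolation=cv2.INTER_CUBIC)
g=lambda i:np.clip(255*(i/255.)**.6,0,255).astype(np.uint8)
cv2.imwrite("pics/d1.png",g(a));cv2.imwrite("pics/d2.png",g(b))
E
```

```text
(no output)
```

View pics/d1.png

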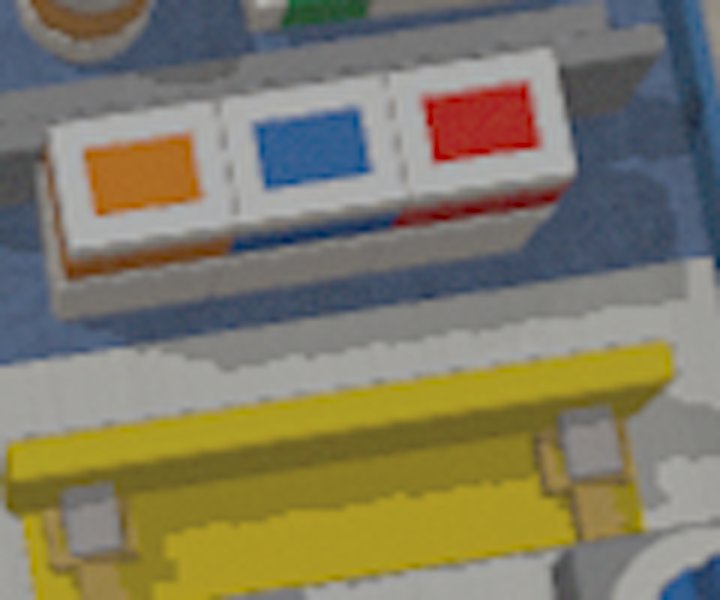

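View pics/d2.png

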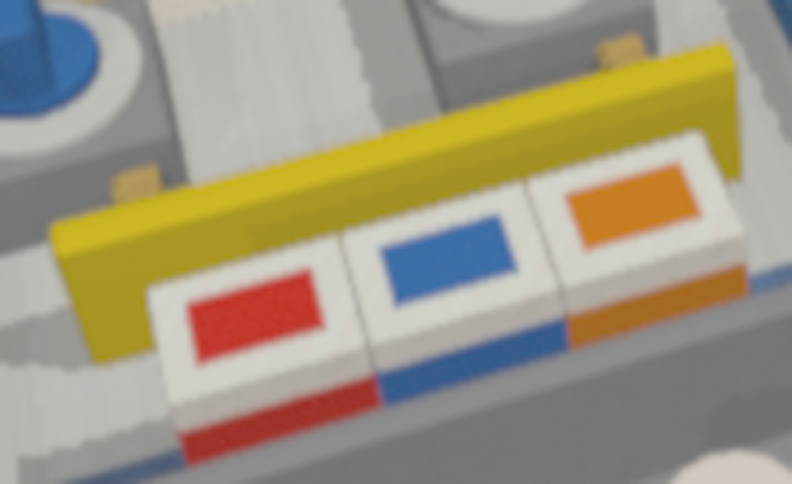

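```bash
python3 - <<'E'
from h import *
a=lambda x,y:(350+(x+.5)/6-.5,135+(y+.5)/6-.5)
b=lambda x,y:(130+(x+.5)/4.4-.5,270+(y+.5)/4.4-.5)
S={"packNL":((68,255),(700,130)),"packNR":((575,172),(148,287)),"packFL":((48,130),(745,238)),"packFR":((552,47),(175,410)),
"partFL":((10,443),(737,68)),"partFR":((668,343),(60,255)),"partNL":((10,487),(725,43)),"partNR":((672,382),(52,228))}
R={}
u=np.array([np.cos(np.radians(7.4)),np.sin(np.radians(7.4))]);v=np.array([-u[1],u[0]])
o0=np.array([532.6,-147.4])
for k,(p,q) in S.items():
    X,e=tri(a(*p),b(*q));R[k]=X;d=X[:2]-o0;print(k,np.round(X,1),round(e,1),"tray",np.round([d@u,d@v],1))
print("single view top: z pack 98, part 70")
for k,z in(("packNL",98),("packNR",98),("partFL",70),("partFR",70)):
    for n,f,i in(("top",a,0),("scene",b,1)):
        X=onz(n,f(*S[k][i]),z);d=X[:2]-o0;print(k,n,np.round([d@u,d@v],1))
E
```

```text
packNL [656.3 -28.1  95.7] 1.4 tray [138.  102.4]
packNR [ 677.6 -182.4   96.7] 2.0 tray [139.2 -53.4]
packFL [696.5 -23.3  93.4] 1.0 tray [178.5 101.9]
packFR [ 717.9 -177.2   94.5] 0.2 tray [179.9 -53.4]
partFL [605.4  -9.3  65.6] 0.0 tray [ 90.  127.6]
partFR [ 631.5 -214.7   65.1] 0.6 tray [ 89.4 -79.5]
partNL [591.8  -9.8  63.5] 1.6 tray [ 76.4 128.9]
partNR [ 619.4 -216.6   63.7] 2.7 tray [ 77.2 -79.8]
single view top: z pack 98, part 70
packNL top [137.6 103.3]
packNL scene [139.8 101.2]
packNR top [139. -52.]
packNR scene [140.  -54.3]
partFL top [ 89.  127.9]
partFL scene [ 94.1 126.4]
partFR top [ 88.4 -77.7]
partFR scene [ 93.9 -79.1]
```

Emit:
carry_out:
  increments:
    - [[0, 0, 0, 0, 8, 0], [0, 0, 0, 0, 8, 0], [0, 0, 0, 0, 0, 0], [0, 0, 0, 0, 0, 0], [0, 0, 0, 0, 0, 0], [0, 0, 0, 0, 0, 0], [0, 0, 0, 0, 0, 0], [0, 0, 0, 0, 0, 0]]

```text
time: 17.5
ee_pos: [543.9, -227.4, 67.1]
orientation: [-0.467, 0.532, -0.531, 0.466]
force: [-0.3, 1.7, -0.2]
gripper_width: 13.8
```

Emit:
carry_out:
  increments:
    - [[0, 0, 0, 0, 0, 0], [0, 0, 0, 0, 0, 0], [0, 0, 0, 0, 0, 0], [0, -0.01, 0, 0, 0, 0], [0, -0.015, 0, 0, 0, 0], [0, -0.015, 0, 0, -5, 0], [0, -0.005, 0, 0, -10, 0], [0, 0, 0, 0, -10, 0]]
  gripper: 0.1

```text
time: 18.5
ee_pos: [545.0, -228.6, 118.5]
orientation: [0.573, -0.413, 0.415, -0.573]
force: [0.8, -0.4, 0.3]
gripper_width: 48.0
```

```bash
python3 - <<'E'
from h import *
rows((522.9,-67.8,112),-64.7,6)
E
```

```text
t 18.5 p [ 545.  -228.6  118.5] xhead -71.68 ydir [ 0.002 -0.003 -1.   ] w 48.0 F [ 0.8 -0.4  0.3] q [-0.53  0.23  1.72 -0.    1.19 -0.85]
total shift m [-0.1596  0.006   0.0296] turn [-0.07 -6.98  0.19]  per row/6 [-0.0266  0.001   0.0049] [-0.01 -1.16  0.03]
[-0.0266, 0.001, 0.0049] -1.16
[-0.0265, 0.001, 0.0055] -1.16
[-0.0264, 0.001, 0.006] -1.16
[-0.0262, 0.001, 0.0065] -1.16
[-0.0261, 0.001, 0.0071] -1.16
[-0.026, 0.001, 0.0076] -1.16
```

Emit:
carry_out:
  increments:
    - [[-0.0266, 0.001, 0.005, 0, 0, 0], [-0.0265, 0.001, 0.0055, 0, 0, 0], [-0.0264, 0.001, 0.006, 0, 0, 0], [-0.0262, 0.001, 0.0065, 0, 0, 0], [-0.026, 0.001, 0.007, 0, 0, 0], [-0.02, 0.001, 0.006, 0, 0, 0], [0, 0, 0, 0, 0, 0], [0, 0, 0, 0, 0, 0]]

```text
time: 19.5
ee_pos: [531.2, -61.5, 118.0]
orientation: [-0.569, 0.416, -0.422, 0.571]
force: [-0.0, 0.1, 0.7]
gripper_width: 47.9
```

```bash
python3 - <<'E'
from h import *
rows((522.9,-67.8,66),-64.7,4)
E
```

```text
t 19.5 p [531.2 -61.5 118. ] xhead -72.63 ydir [ 0.008 -0.003 -1.   ] w 47.9 F [-0.   0.1  0.7] q [-0.26  0.1   1.87 -0.    1.17 -0.57]
total shift m [ 0.0033  0.0519 -0.0101] turn [-0.37 -7.93  0.3 ]  per row/4 [ 0.0008  0.013  -0.0025] [-0.09 -1.98  0.08]
[0.0008, 0.013, -0.0025] -1.98
[0.0007, 0.013, -0.0026] -1.98
[0.0007, 0.013, -0.0026] -1.98
[0.0006, 0.013, -0.0026] -1.98
```

Align first, then descend, with a look before the grip.

Emit:
carry_out:
  increments:
    - [[0.0035, 0, -0.01, -0.3, -7.9, 0.3], [0, 0.003, 0, 0, 0, 0], [0, 0.012, 0, 0, 0, 0], [0, 0, 0, 0, 0, 0], [0, 0, 0, 0, 0, 0], [0, 0, 0, 0, 0, 0], [0, 0, 0, 0, 0, 0], [0, 0, 0, 0, 0, 0]]

```text
time: 20.5
ee_pos: [523.1, -69.1, 102.3]
orientation: [-0.595, 0.38, -0.382, 0.596]
force: [-1.2, 0.1, -0.5]
gripper_width: 47.9
```

```bash
python3 - <<'E'
from h import *
import cv2
rows((522.9,-67.8,66),-64.7,4)
cv2.imwrite("pics/wrist7.png",bot.get_image("wrist")[:,:,::-1])
E
```

```text
t 20.5 p [523.1 -69.1 102.3] xhead -65.2 ydir [ 0.002  0.    -1.   ] w 47.9 F [-1.2  0.1 -0.5] q [-0.28  0.11  1.89  0.    1.14 -0.71]
total shift m [-0.0013  0.0363  0.0003] turn [-0.11 -0.5   0.04]  per row/4 [-0.0003  0.0091  0.0001] [-0.03 -0.13  0.01]
[-0.0003, 0.0091, 0.0001] -0.13
[-0.0003, 0.0091, 0.0001] -0.13
[-0.0003, 0.0091, 0.0001] -0.13
[-0.0003, 0.0091, 0.0001] -0.13
```

View pics/wrist7.png

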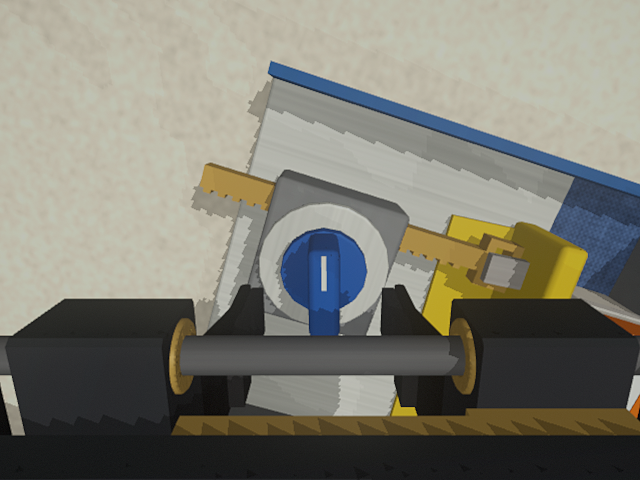

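Aligned (bar at column 323). Descend and grip.

Emit:
carry_out:
  increments:
    - [[-0.001, 0.012, 0, 0, 0, 0], [0, 0.012, 0, 0, 0, 0], [0, 0.009, 0, 0, 0, 0], [0, 0, 0, 0, 0, 0], [0, 0, 0, 0, 0, 0], [0, 0, 0, 0, 0, 0], [0, 0, 0, 0, 0, 0], [0, 0, 0, 0, 0, 0]]

```text
time: 21.55
ee_pos: [522.7, -68.1, 66.9]
orientation: [-0.595, 0.38, -0.382, 0.596]
force: [-0.3, -0.1, 0.1]
gripper_width: 47.8
```

Emit:
carry_out:
  increments:
    - [[0, 0, 0, 0, 0, 0], [0, 0, 0, 0, 0, 0], [0, 0, 0, 0, 0, 0], [0, 0, 0, 0, 0, 0], [0, 0, 0, 0, 0, 0], [0, 0, 0, 0, 0, 0], [0, 0, 0, 0, 0, 0], [0, 0, 0, 0, 0, 0]]
  gripper: -1

```text
time: 22.55
ee_pos: [523.3, -68.0, 67.3]
orientation: [-0.595, 0.38, -0.382, 0.596]
force: [1.3, 0.1, -0.8]
gripper_width: 14.2
```

Emit:
carry_out:
  increments:
    - [[0, 0, 0, 0, 8, 0], [0, 0, 0, 0, 8, 0], [0, 0, 0, 0, 8, 0], [0, 0, 0, 0, 8, 0], [0, 0, 0, 0, 0, 0], [0, 0, 0, 0, 0, 0], [0, 0, 0, 0, 0, 0], [0, 0, 0, 0, 0, 0]]

```text
time: 23.55
ee_pos: [523.3, -68.0, 67.3]
orientation: [0.464, -0.532, 0.534, -0.466]
force: [1.2, 0.7, -0.8]
gripper_width: 14.1
```

```bash
python3 - <<'E'
from h import *
plan((522.9,-67.8,66),-97.6,4)
E
```

```text
t 23.55 p [523.3 -68.   67.3] xhead -97.8 ydir [ 0.003  0.    -1.   ] w 14.1 F [ 1.2  0.7 -0.8] q [-0.28  0.16  1.91  0.    1.07 -0.14]
total shift m [-0.0001  0.0013 -0.0004] turn [-0.18 -0.2  -0.04]  per row/4 [-0.      0.0003 -0.0001] [-0.05 -0.05 -0.01]
```

Emit:
carry_out:
  increments:
    - [[0, 0, 0, 0, 0, 0], [0, 0, 0, 0, 0, 0], [0, 0, 0, 0, 0, 0], [0, -0.012, 0, 0, 0, 0], [0, -0.02, 0, 0, 0, 0], [0, -0.03, 0, 0, -5, 0], [0, -0.04, 0, 0, -10, 0], [0, -0.04, 0, 0, -10, 0]]
  gripper: 0.1

```text
time: 24.55
ee_pos: [520.2, -67.6, 212.6]
orientation: [0.572, -0.417, 0.414, -0.572]
force: [0.1, -1.2, 0.2]
gripper_width: 47.8
```

```bash
python3 - <<'E'
from h import *
rows((400,-120,260),7.4,8)
E
```

```text
t 24.55 p [520.2 -67.6 212.6] xhead -72.0 ydir [-0.004  0.002 -1.   ] w 47.8 F [ 0.1 -1.2  0.2] q [-0.28 -0.01  1.79  0.    1.36 -0.59]
total shift m [ 0.0126 -0.047  -0.1306] turn [ 5.00e-02 -7.94e+01 -2.60e-01]  per row/8 [ 0.0016 -0.0059 -0.0163] [ 0.01 -9.93 -0.03]
[0.0016, -0.0059, -0.0163] -9.93
[-0.0013, -0.0059, -0.0164] -9.93
[-0.0041, -0.0059, -0.0159] -9.93
[-0.0067, -0.0059, -0.015] -9.93
[-0.0092, -0.0059, -0.0136] -9.93
[-0.0114, -0.0059, -0.0118] -9.93
[-0.0133, -0.0059, -0.0097] -9.93
[-0.0147, -0.0059, -0.0072] -9.93
```

Emit:
carry_out:
  increments:
    - [[0.0016, -0.004, -0.016, 0, -9, 0], [-0.001, -0.004, -0.016, 0, -9.5, 0], [-0.004, -0.004, -0.016, 0, -9.5, 0], [-0.007, -0.004, -0.015, 0, -9.5, 0], [-0.009, -0.004, -0.0136, 0, -9.5, 0], [-0.0114, -0.004, -0.012, 0, -9.5, 0], [-0.013, -0.004, -0.01, 0, -9, 0], [0, 0, 0, 0, 0, 0]]

```text
time: 25.55
ee_pos: [415.4, -115.0, 254.4]
orientation: [0.708, -0.021, 0.031, -0.705]
force: [0.3, -0.0, 0.3]
gripper_width: 48.0
```

```bash
python3 - <<'E'
from h import *
import cv2
p,R,o=state();plan((400,-120,260),7.4)
I={n:bot.get_image(n)[:,:,::-1] for n in("wrist","top","scene")}
for n in I:cv2.imwrite(f"pics/{n}8.png",I[n])
g=lambda i:np.clip(255*(i/255.)**.6,0,255).astype(np.uint8)
cv2.imwrite("pics/e1.png",g(cv2.resize(I["top"][115:235,350:470],None,fx=5,fy=5,interpolation=cv2.INTER_CUBIC)))
cv2.imwrite("pics/e2.png",g(cv2.resize(I["scene"][270:380,130:310],None,fx=4.4,fy=4.4,interpolation=cv2.INTER_CUBIC)))
E
```

```text
t 25.55 p [ 415.4 -115.   254.4] xhead -4.27 ydir [ 0.014 -0.005 -1.   ] w 48.0 F [ 0.3 -0.   0.3] q [-0.45 -0.3   1.97  0.    1.45 -1.95]
total shift m [-0.0149 -0.0058 -0.0061] turn [  0.32 -11.67   0.77]  per row/8 [-0.0019 -0.0007 -0.0008] [ 0.04 -1.46  0.1 ]
```

View pics/wrist8.png

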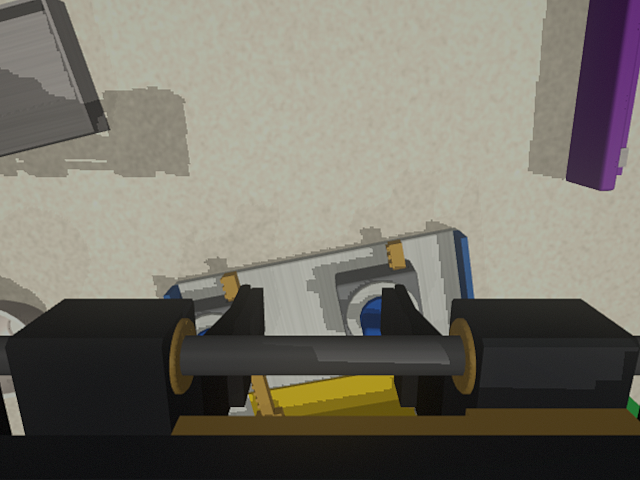

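View pics/e1.png

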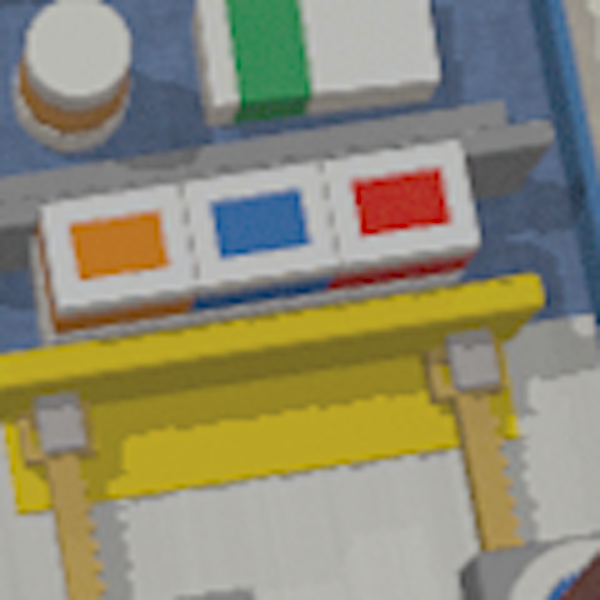

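View pics/e2.png

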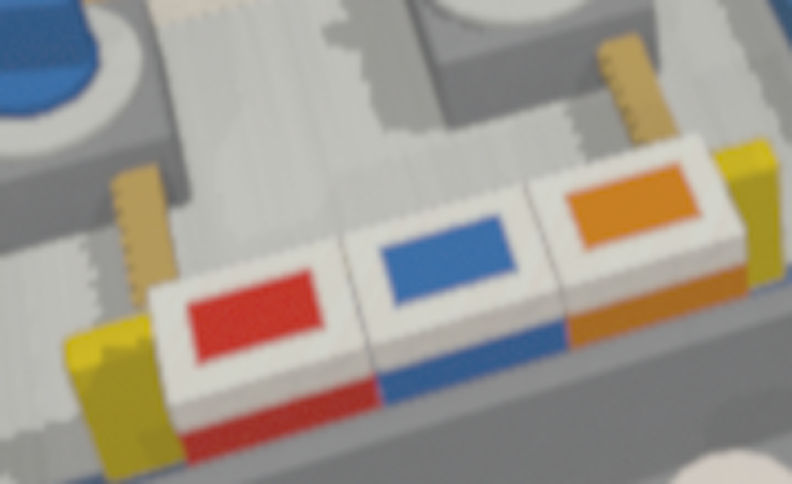

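```bash
cat > meas.py <<'E'
from h import *
import cv2,sys
u=np.array([np.cos(np.radians(7.4)),np.sin(np.radians(7.4))]);v=np.array([-u[1],u[0]]);o0=np.array([532.6,-147.4])
for f in sys.argv[1:]:
    im=cv2.imread(f);h=cv2.cvtColor(im,cv2.COLOR_BGR2HSV).astype(int)
    m=(h[...,0]>22)&(h[...,0]<33)&(h[...,1]>150)&(h[...,2]>90)
    pts=[]
    for c in range(356,456,2):
        r=np.where(m[150:240,c])[0]
        if len(r)<3: continue
        r0=150+r[0]
        # subpixel on saturation
        s=h[r0-3:r0+3,c,1].astype(float);lo,hi=s[0],s[-1];k=np.where(s>(lo+hi)/2)[0][0]
        sub=r0-3+k-(s[k]-(lo+hi)/2)/max(s[k]-s[k-1],1)
        d=onz("top",(c,sub),65)[:2]-o0;pts.append((d@v,d@u))
    pts=np.array(pts);
    a=np.polyfit(pts[:,0],pts[:,1],1);res=np.abs(pts[:,1]-np.polyval(a,pts[:,0]));k=res<2;a=np.polyfit(pts[k,0],pts[k,1],1)
    print(f,len(pts),"far edge u at v=104,-56:",np.round(np.polyval(a,[104,-56]),1),"angle",round(np.degrees(a[0]),2))
    w=(h[...,1]<60)&(h[...,2]>110)
E
python3 meas.py pics/top0.png pics/top8.png
```

```text
pics/top0.png 50 far edge u at v=104,-56: [90.6 90.6] angle -0.01
pics/top8.png 50 far edge u at v=104,-56: [133.8 133.4] angle 0.14
```

```bash
python3 - <<'E'
import cv2,numpy as np
for n in("scene","top"):
    r=[]
    for k in(0,8):
        h=cv2.cvtColor(cv2.imread(f"pics/{n}{k}.png"),cv2.COLOR_BGR2HSV)
        roi=np.zeros(h.shape[:2],np.uint8)
        if n=="scene": roi[300:380,160:310]=1
        else: roi[140:185,355:450]=1
        for lo,hi in((5,15),(105,125)):
            m=((h[...,0]>=lo)&(h[...,0]<=hi)&(h[...,1]>150)&(h[...,2]>110)&(roi>0)).astype(np.uint8)
            M=cv2.moments(m,True);r.append((round(M['m10']/max(M['m00'],1),2),round(M['m01']/max(M['m00'],1),2),int(M['m00'])))
    print(n,r)
from plant import bot
print(bot.finish_job(), bot.get_obs()["time"])
E
```

```text
scene [(275.9, 326.88, 609), (231.3, 328.56, 315), (274.74, 327.38, 615), (231.26, 328.58, 314)]
top [(373.24, 163.71, 196), (0.0, 0.0, 0), (373.2, 163.73, 197), (401.55, 159.23, 163)]
the job is handed in; nothing more can be done
the job is handed in; nothing more can be done
```

The job is handed in at about 25.7 s: I wound the yellow partition forward with the two blue knobs only, and both ends now stand roughly 5 mm from the cartons. The order was right 40°, left 72°, right to 105°, left to 105°. By the knob angles, the partition was never more than about 6° out of square.

**Partition:** In the last top view its far face had moved forward 43.2 mm on the left and 42.8 mm on the right, and is now 0.14° out of parallel with where it started. From a measured starting gap of about 48 to 49 mm, that leaves about 5 mm at each end. With the stated largest starting gap of 49 mm, it is at most about 6 mm.

**Cartons:** They look the same in the scene and top views before and after. The marks I compared moved less than 0.1 pixel. There were two exceptions:
- The orange mask in the scene view moved 1.2 px, which I put down to other orange or brass pixels in the mask, because the carton corners look unchanged.
- The blue mask found nothing in the first top picture, so that mark could not be compared there.

**Robot:** The gripper is open and well clear of the tray. The forces I read stayed under 3 N.

One mistake on the way: my first knob position used an arm pose read after the picture, with the arm still moving. I caught the roughly 3 mm error before gripping anything.

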